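# Clamp the amber specimen block in the handwheel vice

### The arm

A 6-joint arm with a two-finger parallel gripper is mounted at the origin on the work surface. World frame = base frame: x ahead of the robot, y to its left, z up, the work surface at z = 0. Lengths are in m, angles in rad, forces in N, time in s.
With the tool pointing down it reaches from about 0.35 to 0.975 m from the base axis. Payload 4.9 kg.
Tool frame: the origin (TCP) lies midway between the tips of the shut fingers; the grasp point (between the pads) lies 19 mm behind it; z points along the fingers, y is the line along which they close (so a half turn about z gives the same grasp; the last joint's range is limited). The gripper opens to 85 mm and grips with 20 to 120 N. Pads are 22 mm wide; open, the fingers measure 114 mm over their backs; the gripper's body (76 mm by 85 mm) begins 54 mm behind the grasp point. The pads swing forward as they close: fully open they stand 13 mm farther back than shut.
Start: joints at [-1.36, 0.053, 1.613, -0, 1.476, -0.119], TCP at [0.202, -0.591, 0.231] pointing down, gripper open.
Joint ranges: [-3.01, 3.01], [-1.01, 2.22], [0.06, 2.58], [-1.02, 4.17], [0.09, 2.62], [-3.14, 3.14]. Speed limits (rad/s): [2.57, 2.57, 3.14, 3.14, 3.14, 3.14].

### API

Orientations are given as a 3x3 rotation matrix whose columns are the frame's x, y, z axes.
In Python, from station import r, cams gives the robot as it stands. The module is installed in compiled form; this text tells all that it offers.
- The arm moves only by the tool jog_arm, never from a script. Its argument "increments" is a list that holds one entry, the list of rows, each a list of 7 numbers: the shift along the tool's x, y, z in units of 40 mm (1.0 is 40 mm), then the turn, a rotation vector about the tool's x, y, z in units of 5 degrees (1.0 is 5 degrees), then the closure, from 0 (fully open) to 1 (shut). In form: [[[tx, ty, tz, ax, ay, az, fingers], ...]]. A call has 1 to 20 rows; each row is the pose to reach, as a shift and turn from the pose commanded when the call began, along the tool's axes at that moment; what a row does not reach only later rows make up. A row lasts 1/12 s, in which the tool goes at most 41.7 mm and 7.16 degrees, less where a joint would pass 70% of its speed; a pose out of reach is approached as far as the arm can. A call with a gripper value outside its range is refused whole. The fingers move at their own pace and stop on an object; "grip_force" is the grip in N (left out, the last holds). Time passes only in rows, so rows that repeat a pose let the fingers close. It gives the time, the measured TCP pose, the force, the opening and the grip force at its end, in the units of the state.
- r.sense(): the state, without advancing time (a new reading comes with each control period).
- cams.get_image(name): name is "scene" or "top" or "wrist"; returns a dict with "color" (480x640x3 uint8, blue, green, red), "fx", "fy", "cx", "cy" (pixels), "eye" and "orientation" of the camera in the world. Camera axes: x right, y down, z forward; pixel columns grow to the right and rows downward; lengths in m; the calibration is good to about 2 mm. A picture is of the moment at which its call begins. There is no depth.
- r.finish_job(): hands the job in; it is judged then, once.
The state is a dict: "clock": time; "qpos": joint angles; "qd": joint speeds; "joint_torque": joint torques, N m; "eef_pos": TCP position; "ee_rot": TCP orientation; "contact_force": force on the tool from outside, world axes, zero at the start; "moment": the same for the moment, N m; "grip_width": opening from 0.0 (shut) to 1.0 (fully open); "finger_force": force on a finger pad.
Only numpy, scipy, OpenCV 4.12 (cv2) and the standard library are available. Lean on these libraries where they do the work, as an engineer would, in place of code of your own. Each camera call takes 0.05 s, during which the arm holds its last target. There are 200 camera calls.

### The job

Take the orange resin block from the white tray and stand it upright in the specimen vice, its long side along the jaws and its end up against the low stop at the far side of the bed. Then turn the blue-bodied vice's handwheel clockwise by its crank until the jaw holds the block snugly, with the red pointer on the wheel's far rim in the green band of the scale; do not over-tighten, as the resin cracks. Leave the other blocks, the jar and the beaker where they are.

Things in the scene. Friction and masses are not known exactly. Their poses are not given: they have to be found in the camera images.
- amber: Orange resin block with a small white otolith inlay in its top, 44 (own x) x 30 (own y) x 50 mm (z), about 80 g (60 to 105 g). Origin: centre of its underside; own z up. It stands in the tray, on a floor 4 mm above the table, among two other blocks of the same size.
- teal: Blue block, same size and origin as the orange one; a bystander in the tray.
- grey: Grey block, same size and origin as the orange one; a bystander in the tray.
- vice: Specimen vice fixed to the bench: dark base plate 100 (x) x 280 (y) x 12 mm, aluminium bed with its top 26 mm above the table, blue gearbox under the handwheel. Origin: on the table, midway along the base's x. Own x: away from the robot, to the low stop; own y: from the jaws to the handwheel. Both jaws are 36 mm wide (own x -18 to 18), 40 mm tall above the bed, facing along own y.
- seat (a point): Point on the bed's top where the centre of the block's underside comes when it is clamped and home against the stop (vice's own axes). Along own y it is only nominal: the fixed steel jaw, whose face lies 15 mm from it on the side away from the handwheel, is adjustable and may stand up to 3.5 mm nearer or farther, so the last bit of tightening must be felt.
- jaw: Moving steel jaw. Origin: bottom middle of its clamping face, on the bed. The handwheel drives it to the fixed jaw, 15 mm per rad; at wheel 0 the jaws are 54 mm apart, and it meets the 30 mm block at wheel 1.35 to 1.85. It pushes a loosely standing block along the bed to the fixed jaw (under 2 N). 5 N of clamping or more is snug; over 25 N cracks the resin.
- wheel (a joint): Angle (rad) of the level handwheel, black rim of 110 mm diameter; grows clockwise from above, closing the jaw; -0.1 to 2.4. At 1.6 the red rim pointer is along the vice's own +x, mid green band (1.25 to 1.95). Friction 0.30 N m (5 to 6 N at the crank): stays where left, holds up to 20 N of clamping. Each newton of clamping takes 0.3 N more at the crank: 3 to 5 N above free turning is snug.
- hub (a point): Centre of the handwheel on its axis, at the level of the rim's middle, 92 mm above the table. The rim's top is 5 mm higher.
- crank_grip (a point): On the axis of the upright black crank handle (a freely spinning cylinder, 18 mm diameter, 45 mm tall, from 100 to 145 mm above the table), 126 mm above the table. It stands 48 mm from the wheel's axis, opposite the pointer: in the vice's frame at angle pi + 1.6 - wheel about the hub (anticlockwise from own x, seen from above).
- stop (a point): Foot of the low stop's face towards the robot, on the bed's top: a steel lip 8 mm tall and 8 mm thick along the far side of the bed, 22 mm from the seat point along the vice's own x.
- jar: Amber jar with a blue lid, 68 mm wide, 90 mm tall, a bystander; origin: centre of its underside.
- beaker: Clear beaker, 70 mm wide, 90 mm tall, a bystander; origin: centre of its underside.
Things that resemble listed ones, but are neither listed nor needed, are in the scene too. There is more than one size of the amber; the one meant has the size given above.

How it is judged:
By the outcome, as a careful person would: the job done as asked, in the order asked, and still so for the second after the job is handed in, with the robot touching nothing.
It also fails if it takes over 72 s, if anything falls off the work surface, if the arm or the gripper's body presses on something with over 40 N, if the wrist force passes 120 N, or if a joint passes its speed limit or range.

## Working session

There is one attempt and no reset: what is moved stays moved. The work goes in short steps, Python scripts to look and compute and a tool call to move; the robot and the scene stay as the last step left them, time stands still between calls to the robot, and variables do not carry over. Pictures are saved under pics/ and viewed, at most 10 in all, crops included, and the job is handed in when it is done.

Besides the shell and the picture viewer there is one more tool, called after "Request:" as name(argument=value, ...) on one line, values as JSON. jog_arm: Moves the arm, as the interface text tells. Its arguments: {"type":"object","properties":{"increments":{"type":"array","items":{"type":"array","items":{"type":"array","items":{"type":"number"}}}},"grip_force":{"type":"number"}},"required":["increments"]}

```bash
mkdir -p pics; cat > h.py <<'E'
import numpy as np, cv2
from station import r, cams
def ray(im,u,v,z):
    d=np.array(im["orientation"])@np.array([(u-im["cx"])/im["fx"],(v-im["cy"])/im["fy"],1.0])
    e=np.array(im["eye"]); return e+d*(z-e[2])/d[2]
def proj(im,p):
    c=np.array(im["orientation"]).T@(np.array(p)-np.array(im["eye"]))
    return np.array([im["fx"]*c[0]/c[2]+im["cx"],im["fy"]*c[1]/c[2]+im["cy"]])
E
python3 - <<'E'
from h import *
for n in ("top","scene"):
    im=cams.get_image(n); cv2.imwrite(f"pics/{n}0.png",im["color"]); print(n,im["fx"],im["cx"],im["cy"],im["eye"],np.round(im["orientation"],3))
s=r.sense(); print(s["eef_pos"],np.round(s["ee_rot"],3),s["contact_force"],s["clock"])
E
```

```text
top 499.24417451301025 317.9442997328674 241.06130671035547 [0.38468764 0.02946473 1.32349817] [[ 0.023 -0.993  0.12 ]
 [-1.    -0.025 -0.017]
 [ 0.02  -0.119 -0.993]]
scene 515.8683873004436 310.8596640594935 234.8468402153538 [ 1.00219904 -0.63268281  0.76544256] [[ 0.812  0.369 -0.452]
 [ 0.584 -0.524  0.62 ]
 [-0.008 -0.767 -0.641]]
[ 0.2022824  -0.59075818  0.23017836] [[ 0.946  0.324 -0.   ]
 [ 0.324 -0.946  0.002]
 [ 0.    -0.002 -1.   ]] [ 0.93758651  0.43471686 -0.70883386] 0.1
```

View pics/top0.png

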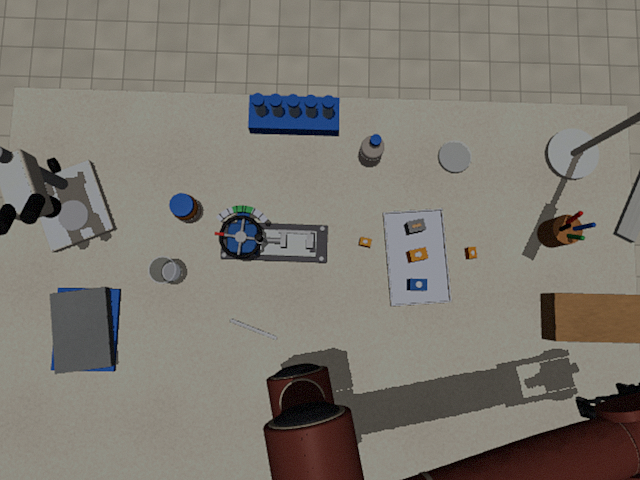

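View pics/scene0.png

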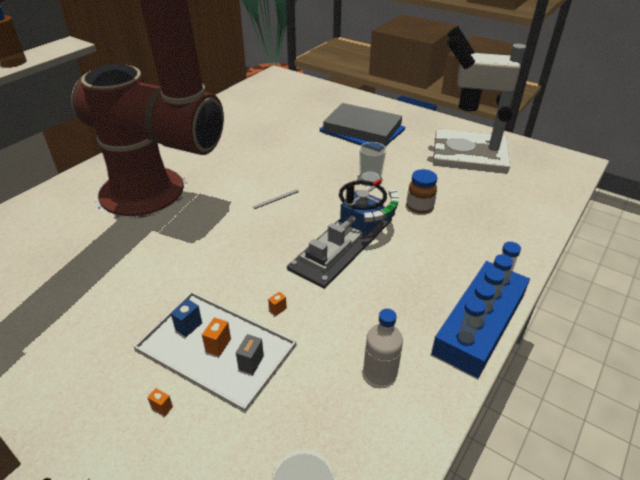

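The orange candidates in the top view are (417,255) in the white tray, (365,242) and (471,253), both outside it and smaller. The one at (417,255) fits: it is in the tray and the same size as the teal block (417,285) and grey block (415,227). The vice is at (270,243), with the wheel hub near (242,237) and the red pointer at (220,234).

```bash
python3 - <<'E'
from h import *
im=cams.get_image("top"); c=im["color"]
a=cv2.resize(c[195:315,205:345],None,fx=5,fy=5,interpolation=cv2.INTER_CUBIC)[:, :]
b=cv2.resize(c[205:300,350:480],None,fx=5,fy=5,interpolation=cv2.INTER_CUBIC)
cv2.imwrite("pics/vice.png",a); cv2.imwrite("pics/tray.png",b)
hsv=cv2.cvtColor(c,cv2.COLOR_BGR2HSV)
m=cv2.inRange(hsv,(8,150,90),(22,255,255))
for k in cv2.findContours(m,0,2)[0]:
    if cv2.contourArea(k)>30 and cv2.boundingRect(k)[0]<480: print(cv2.minAreaRect(k),cv2.contourArea(k))
for p in [(0.38,-0.15,.054),(.38,-.15,.004)]: print(proj(im,p))
print(ray(im,417,253,.054),ray(im,242,237,.092))
E
```

```text
((417.9764404296875, 254.3940887451172), (11.171918869018555, 16.48671531677246), 77.47119140625) 157.5
((471.9700012207031, 252.2899932861328), (11.030865669250488, 7.49533224105835), 81.8698959350586) 67.0
((364.7647399902344, 241.44119262695312), (10.914102554321289, 7.276068687438965), 14.03624439239502) 67.0
[378.69800276 304.56780044]
[376.01653565 304.43583665]
[ 0.51343119 -0.24739627  0.054     ] [0.5386963  0.19651403 0.092     ]
```

View pics/vice.png

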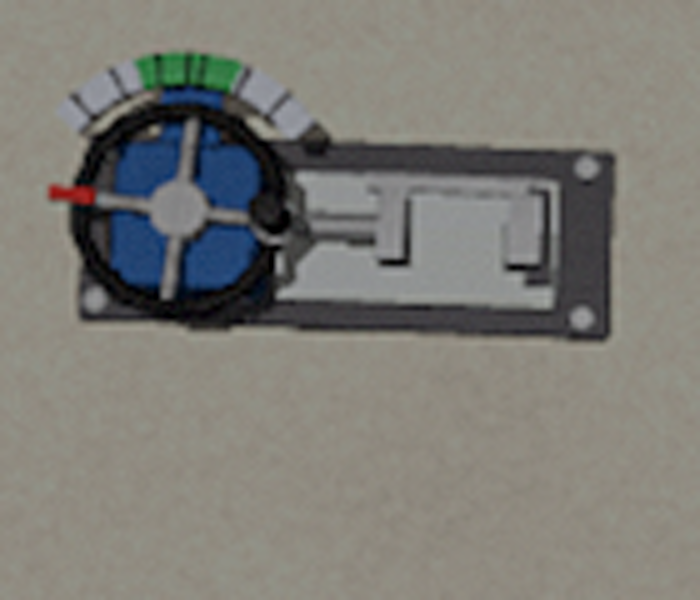

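View pics/tray.png

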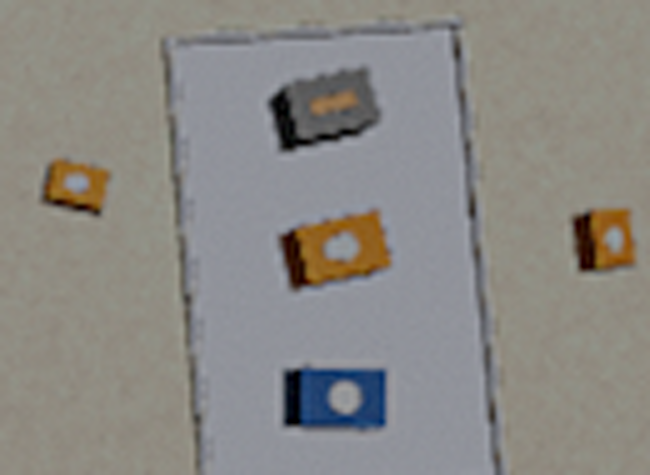

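The tray crop shows the orange block's top centred at (345,248) in the crop, which is (419,254.6) in full. It has the white inlay, is as large as the blue and grey blocks, and its long side tilts about 13° up to the right. The vice crop shows the hub at (178,208), the jaw faces at x≈407 and 508, the crank near (268,215) and the green band at the far side.

```bash
cat >> h.py <<'E'
E
python3 - <<'E'
from h import *
im=cams.get_image("top")
V=lambda u,v,z: ray(im,205+(u-2)/5,195+(v-2)/5,z)
T=lambda u,v,z: ray(im,350+(u-2)/5,205+(v-2)/5,z)
bl,br,tr=V(80,319,.012),V(609,339,.012),V(613,155,.012)
print("base",bl,br,tr,np.linalg.norm(bl-br),np.linalg.norm(br-tr))
d=bl-br; print("vice +y dir deg from world y (ccw)",np.degrees(np.arctan2(-d[0],d[1])))
print("hub",V(178,208,.097),"ptr",V(70,193,.092),"crank base",V(265,215,.1))
print("mj",V(407,225,.066),"fj",V(508,230,.066))
A=[T(*p,.054) for p in [(301,230),(381,212),(389,265),(303,287)]]
print("amber c",np.mean(A,0)); 
for i in range(4): e=A[(i+1)%4]-A[i]; print(np.linalg.norm(e),np.degrees(np.arctan2(e[1],e[0])))
s=r.sense();print(s["eef_pos"],s["qpos"])
E
```

```text
base [0.49068813 0.26105109 0.012     ] [ 0.48691151 -0.01696784  0.012     ] [ 0.58493244 -0.01706695  0.012     ] 0.2780445781837558 0.09802097893926527
vice +y dir deg from world y (ccw) -0.7782593010324033
hub [0.53994957 0.20034883 0.097     ] ptr [0.54672542 0.25474008 0.092     ] crank base [0.537176   0.15703937 0.1       ]
mj [0.53812161 0.08858419 0.066     ] fj [0.53685662 0.0373411  0.066     ]
amber c [ 0.51018818 -0.25075492  0.054     ]
0.0425229764286594 -75.95645759717895
0.027527898554577365 -171.57928949505995
0.04593582939005614 105.63318555005483
0.029309916399657136 2.0466014252084705
[ 0.202324   -0.59092741  0.2305056 ] [-1.36000328e+00  5.31398819e-02  1.61377832e+00  9.54123848e-06
  1.47598869e+00 -1.19007339e-01]
```

Request:
jog_arm(increments=[[[3,-1.7,0.2,0,0,0.3,0],[6,-3.4,0.4,0,0,0.6,0],[10.04,-5.55,0.75,0,0,0.82,0],[10.04,-5.55,0.75,0,0,0.82,0],[10.04,-5.55,0.75,0,0,0.82,0],[10.04,-5.55,0.75,0,0,0.82,0],[10.04,-5.55,0.75,0,0,0.82,0],[10.04,-5.55,0.75,0,0,0.82,0],[10.04,-5.55,0.75,0,0,0.82,0],[10.04,-5.55,0.75,0,0,0.82,0],[10.04,-5.55,0.75,0,0,0.82,0],[10.04,-5.55,0.75,0,0,0.82,0],[10.04,-5.55,0.75,0,0,0.82,0],[10.04,-5.55,0.75,0,0,0.82,0]]])

```text
clock: 1.37
eef_pos: [0.5103, -0.2511, 0.201]
ee_rot: [[0.967, 0.256, -0.001], [0.256, -0.967, -0.0], [-0.001, -0.0, -1.0]]
contact_force: [0.5, -0.3, 0.8]
grip_width: 1.001
finger_force: 0.0
```

```bash
python3 - <<'E'
from h import *
im=cams.get_image("wrist"); cv2.imwrite("pics/w1.png",im["color"]); print(im["eye"],np.round(im["orientation"],3))
s=r.sense();print(s["clock"],s["eef_pos"],np.round(s["ee_rot"],3),s["contact_force"],s["grip_width"])
hsv=cv2.cvtColor(im["color"],cv2.COLOR_BGR2HSV)
m=cv2.inRange(hsv,(8,150,60),(22,255,255))
for k in cv2.findContours(m,0,2)[0]:
    if cv2.contourArea(k)>100: print(cv2.minAreaRect(k), cv2.approxPolyDP(k,4,True).reshape(-1,2).tolist())
E
```

```text
[ 0.59291398 -0.22971293  0.34346891] [[ 0.255 -0.913 -0.318]
 [-0.967 -0.241 -0.083]
 [-0.001  0.329 -0.944]]
1.4167 [ 0.50997355 -0.25178832  0.20119424] [[ 0.967  0.255 -0.   ]
 [ 0.255 -0.967 -0.   ]
 [-0.001  0.    -1.   ]] [-0.13268209  0.12928052 -0.03928426] 1.0019231660187529
((486.188720703125, 239.3396453857422), (23.62601661682129, 36.53791046142578), 15.945395469665527) [[479, 222], [471, 254], [493, 256], [502, 225]]
((318.2721862792969, 215.20204162597656), (55.53413391113281, 36.54145812988281), 1.5911402702331543) [[291, 197], [292, 232], [345, 233], [346, 198]]
((161.31561279296875, 127.33370971679688), (43.379417419433594, 26.113265991210938), 25.34617805480957) [[147, 108], [140, 131], [176, 147], [183, 124]]
```

View pics/w1.png

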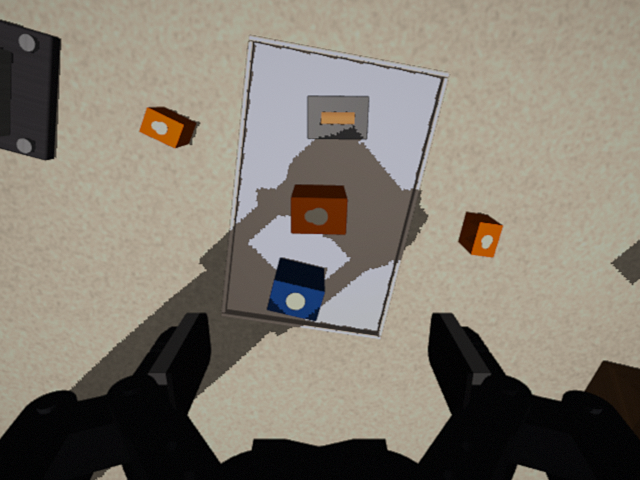

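The wrist view shows the orange block's top face spanning about (291,197) to (346,233), in shadow, square to the tool and a little off centre.

```bash
python3 - <<'E'
from h import *
im=cams.get_image("wrist"); s=r.sense(); R=np.array(s["ee_rot"]);p=s["eef_pos"]
A=[ray(im,u,v,.054) for u,v in [(291,197),(346.5,198),(346,233.5),(292,233.5)]]
c=np.mean(A,0); print(c, R.T@(c-p)/.04)
for i in range(4): e=R.T@(A[(i+1)%4]-A[i]); print(e[:2])
E
```

```text
[ 0.51104998 -0.25153284  0.054     ] [ 0.034412   -0.00855959  3.68335526]
[-0.0007803   0.04262065]
[-0.0288151  0.0002762]
[-9.07271737e-06 -4.28116117e-02]
[ 2.96044788e-02 -8.52369773e-05]
```

Request:
jog_arm(increments=[[[0.03,-0.01,2,0,0,0,0],[0.03,-0.01,2,0,0,0,0],[0.03,-0.01,3,0,0,0,0],[0.03,-0.01,3.6,0,0,0,0.1],[0.03,-0.01,4.2,0,0,0,0.1],[0.03,-0.01,4.62,0,0,0,0.1],[0.03,-0.01,4.62,0,0,0,0.3],[0.03,-0.01,4.62,0,0,0,1],[0.03,-0.01,4.62,0,0,0,1],[0.03,-0.01,4.62,0,0,0,1],[0.03,-0.01,4.62,0,0,0,1],[0.03,-0.01,4.62,0,0,0,1],[0.03,-0.01,4.62,0,0,0,1],[0.03,-0.01,4.62,0,0,0,1]]], grip_force=40)

```text
clock: 2.63
eef_pos: [0.5123, -0.2511, 0.0179]
ee_rot: [[0.967, 0.256, 0.002], [0.256, -0.967, -0.001], [0.001, 0.002, -1.0]]
contact_force: [-1.0, 0.1, 5.1]
grip_width: 0.509
finger_force: 41.2
```

Request:
jog_arm(increments=[[[0,0,-0.9,0,0,0,1],[0,0,-1.8,0,0,0,1],[0,0,-2.8,0,0,0,1],[0.3,-0.9,-2.8,0,0,-1.4,1],[0.6,-1.8,-2.8,0,0,-2.8,1],[0.9,-2.7,-2.8,0,0,-4.2,1],[1.2,-3.6,-2.8,0,0,-5.6,1],[1.5,-4.5,-2.8,0,0,-7,1],[1.8,-5.3,-2.8,0,0,-8.4,1],[2.1,-6.1,-2.8,0,0,-9.8,1],[2.4,-6.8,-2.8,0,0,-11.2,1],[2.59,-7.2,-2.8,0,0,-12.6,1],[2.59,-7.45,-2.8,0,0,-14,1],[2.59,-7.45,-2.8,0,0,-14.9,1],[2.59,-7.45,-2.8,0,0,-14.9,1],[2.59,-7.45,-2.8,0,0,-14.9,1],[2.59,-7.45,-2.8,0,0,-14.9,1]]])

```text
clock: 4.05
eef_pos: [0.5354, 0.0639, 0.1283]
ee_rot: [[0.014, 1.0, -0.0], [1.0, -0.014, 0.0], [0.0, -0.0, -1.0]]
contact_force: [-0.6, -0.1, -1.3]
grip_width: 0.51
finger_force: 41.2
```

```bash
python3 - <<'E'
from h import *
im=cams.get_image("wrist"); cv2.imwrite("pics/w2.png",im["color"]); print(im["eye"])
s=r.sense();print(s["clock"],s["eef_pos"],np.round(s["ee_rot"],3),s["contact_force"],s["grip_width"],s["qpos"])
E
```

```text
[0.53745428 0.14811813 0.27077859]
4.1 [0.53550023 0.06371979 0.12835823] [[ 0.014  1.    -0.   ]
 [ 1.    -0.014  0.   ]
 [ 0.    -0.    -1.   ]] [ 0.48683358  0.06528463 -0.84307513] 0.5072256743075453 [-1.96091496e-02 -6.50989579e-02  1.90718721e+00  2.81093124e-05
  1.29972414e+00 -5.32685733e-03]
```

View pics/w2.png

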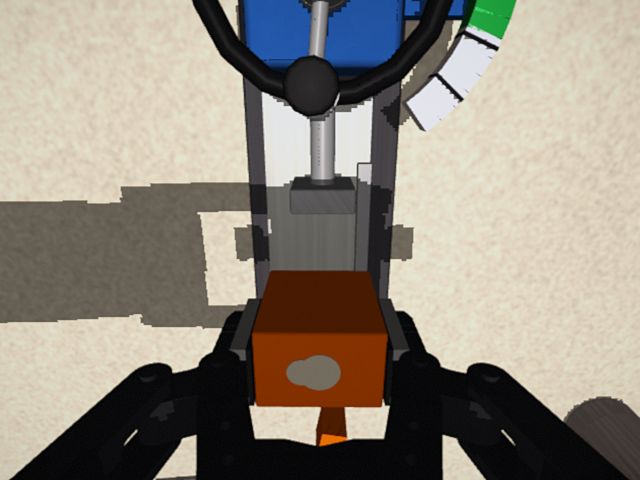

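The view shows the block held square. Below it are the moving jaw's top at (290–355, to row 213), the stop lip at columns 357–371, and the crank top at (312,85).

```bash
python3 - <<'E'
from h import *
im=cams.get_image("wrist")
for n,u,v,z in [("jawL",290,213,.066),("jawR",355,213,.066),("stopface",357.5,175,.034),("stopface2",356,260,.034),("stopback",371,175,.034),("crank top",312,86,.145),("crank left",285,86,.145),("crank right",339,86,.145),("base L",250,150,.012),("bed L",262,110,.026),("bedL2",270,250,.026),("blockbot L",268,271,.1144),("blockbot R",374,271,.1144),("blocktop L",252,333,.1644),("blocktop R",387,333,.1644)]:
    print(n,np.round(ray(im,u,v,z),4))
E
```

```text
jawL [0.5205 0.0907 0.066 ]
jawR [0.5562 0.0901 0.066 ]
stopface [0.5603 0.1054 0.034 ]
stopface2 [0.5603 0.0487 0.034 ]
stopback [0.5686 0.1052 0.034 ]
crank top [0.5353 0.1527 0.145 ]
crank left [0.5271 0.1528 0.145 ]
crank right [0.5435 0.1526 0.145 ]
base L [0.4913 0.119  0.012 ]
bed L [0.5028 0.1441 0.026 ]
bedL2 [0.5025 0.0536 0.026 ]
blockbot L [0.5137 0.0777 0.1144]
blockbot R [0.5606 0.077  0.1144]
blocktop L [0.5149 0.0786 0.1644]
blocktop R [0.5581 0.078  0.1644]
```

Request:
jog_arm(increments=[[[-0.15,-0.06,0,0,0,0,1],[-0.15,-0.06,0.6,0,0,0,1],[-0.15,-0.06,1.2,0,0,0,1],[-0.15,-0.06,1.7,0,0,0,1],[-0.15,-0.06,2,0,0,0,1],[-0.15,-0.06,2.1,0,0,0,1],[-0.15,-0.06,2.16,0,0,0,1],[-0.15,-0.06,2.16,0,0,0,1],[-0.15,-0.06,2.16,0,0,0,1]]])

```text
clock: 4.9
eef_pos: [0.5342, 0.058, 0.0434]
ee_rot: [[0.012, 1.0, 0.002], [1.0, -0.012, -0.0], [-0.0, 0.002, -1.0]]
contact_force: [-0.7, -0.5, -1.1]
grip_width: 0.515
finger_force: 41.2
```

Request:
jog_arm(increments=[[[0,0,0.03,0,0,0,1],[0,0,0.05,0,0,0,1],[0,0,0.05,0,0,0,1]]])

```text
clock: 5.15
eef_pos: [0.5335, 0.0581, 0.0407]
ee_rot: [[0.012, 1.0, 0.001], [1.0, -0.012, -0.0], [-0.0, 0.001, -1.0]]
contact_force: [-0.4, 0.1, -0.3]
grip_width: 0.512
finger_force: 41.2
```

Request:
jog_arm(increments=[[[0,0,0.02,0,0,0,1],[0,0,0.04,0,0,0,1],[0,0,0.04,0,0,0,1],[0,0,0.04,0,0,0,1]]])

```text
clock: 5.48
eef_pos: [0.5336, 0.0581, 0.0399]
ee_rot: [[0.012, 1.0, 0.0], [1.0, -0.012, -0.0], [-0.0, 0.0, -1.0]]
contact_force: [-3.0, 0.9, 5.8]
grip_width: 0.51
finger_force: 41.9
```

Request:
jog_arm(increments=[[[0,0,-0.02,0,0,0,1],[0,0.04,-0.02,0,0,0,1],[0,0.06,-0.02,0,0,0,1],[0,0.08,-0.02,0,0,0,1],[0,0.1,-0.02,0,0,0,1],[0,0.1,-0.02,0,0,0,1]]])

```text
clock: 5.98
eef_pos: [0.5372, 0.0581, 0.0399]
ee_rot: [[0.012, 1.0, -0.001], [1.0, -0.012, 0.0], [0.0, -0.001, -1.0]]
contact_force: [-4.5, -1.0, 6.5]
grip_width: 0.507
finger_force: 42.0
```

Request:
jog_arm(increments=[[[0,0.02,-0.01,0,0,0,1],[0,0.04,-0.01,0,0,0,1],[0,0.04,-0.01,0,0,0,1],[0,0.04,-0.01,0,0,0,1]]])

```text
clock: 6.32
eef_pos: [0.5372, 0.0581, 0.0399]
ee_rot: [[0.012, 1.0, -0.005], [1.0, -0.012, -0.0], [-0.0, -0.005, -1.0]]
contact_force: [-8.5, -0.3, 9.9]
grip_width: 0.509
finger_force: 42.3
```

Request:
jog_arm(increments=[[[0,-0.03,-0.01,0,0,0,1],[0,-0.03,-0.01,0,0,0,0.4],[0,-0.03,-0.02,0,0,0,0.2],[0,-0.03,-0.02,0,0,0,0],[0,-0.03,-0.02,0,0,0,0],[0,-0.03,-0.02,0,0,0,0],[0,-0.03,-0.02,0,0,0,0],[0,-0.03,-0.5,0,0,0,0],[0,-0.03,-1,0,0,0,0],[0,-0.03,-2,0,0,0,0],[0,-0.03,-3,0,0,0,0],[0,-0.03,-3.3,0,0,0,0],[0,-0.03,-3.3,0,0,0,0]]])

```text
clock: 7.4
eef_pos: [0.5408, 0.058, 0.1776]
ee_rot: [[0.012, 1.0, 0.01], [1.0, -0.012, -0.0], [-0.0, 0.01, -1.0]]
contact_force: [-0.4, -0.3, 0.6]
grip_width: 0.997
finger_force: 0.0
```

```bash
python3 - <<'E'
from h import *
im=cams.get_image("wrist"); cv2.imwrite("pics/w3.png",im["color"]); print(im["eye"])
s=r.sense();print(s["clock"],s["eef_pos"],np.round(s["ee_rot"],3),s["contact_force"],s["grip_width"])
E
```

```text
[0.54109954 0.14229194 0.3200763 ]
7.45 [0.53909732 0.05800579 0.17436812] [[ 0.012  1.     0.005]
 [ 1.    -0.012 -0.   ]
 [-0.     0.005 -1.   ]] [ 0.25457926  0.35599865 -0.67340495] 0.9991134782233503
```

View pics/w3.png

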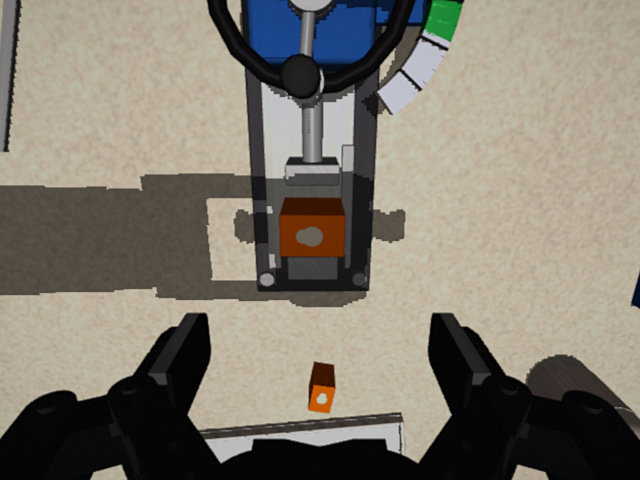

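The block stands upright between the jaws and against the lip (top at (312,237)). The crank's top is at (300,76).

```bash
python3 - <<'E'
from h import *
im=cams.get_image("wrist"); s=r.sense(); R=np.array(s["ee_rot"]);p=s["eef_pos"]
c=ray(im,300.5,76,.145);print(c,s["eef_pos"],s["ee_rot"],R.T@(np.array([c[0],c[1],.107])-p)/.04, s["clock"])
for q in [(281,257),(344,256)]: print(ray(im,*q,.076))
E
```

```text
[0.53342741 0.1526204  0.145     ] [0.53767259 0.05803951 0.17189038] [[ 1.23196126e-02  9.99923674e-01  9.34137745e-04]
 [ 9.99924111e-01 -1.23196177e-02 -2.92083044e-07]
 [ 1.12161591e-05  9.34070452e-04 -9.99999564e-01]] [ 2.36301716 -0.1367666   1.62215901] 7.5
[0.51436512 0.04426901 0.076     ]
[0.5567491  0.04435719 0.076     ]
```

Request:
jog_arm(increments=[[[0.8,-0.05,0,0,0,0,0],[1.6,-0.1,0,0,0,0,0],[2.37,-0.1,0,0,0,0,0],[2.37,-0.1,0,0,0,0,0],[2.37,-0.1,0.7,0,0,0,0.3],[2.37,-0.1,1.3,0,0,0,0.4],[2.37,-0.1,1.62,0,0,0,0.5],[2.37,-0.1,1.62,0,0,0,0.6],[2.37,-0.1,1.62,0,0,0,1],[2.37,-0.1,1.62,0,0,0,1],[2.37,-0.1,1.62,0,0,0,1],[2.37,-0.1,1.62,0,0,0,1],[2.37,-0.1,1.62,0,0,0,1],[2.37,-0.1,1.62,0,0,0,1]]], grip_force=50)

```text
clock: 8.67
eef_pos: [0.5345, 0.1525, 0.1069]
ee_rot: [[0.012, 1.0, -0.0], [1.0, -0.012, -0.001], [-0.001, -0.0, -1.0]]
contact_force: [-0.4, -0.9, -5.4]
grip_width: 0.199
finger_force: 49.0
```

```bash
cat >> h.py <<'E'
HUB=np.array([.5398,.2003]); RAD=.0480
E
python3 - <<'E'
from h import *
p0=np.array([.5345,.1525]); f0=np.arctan2(*(p0-HUB)[::-1])
for D in np.arange(.1,1.9,.1):
    d=HUB+RAD*np.array([np.cos(f0-D),np.sin(f0-D)])-p0
    print(round(D,2),np.round([(d[0]*.012+d[1])/.04,(d[0]-.012*d[1])/.04],2))
E
```

```text
0.1 [ 0.02 -0.12]
0.2 [ 0.05 -0.23]
0.3 [ 0.09 -0.35]
0.4 [ 0.14 -0.46]
0.5 [ 0.21 -0.56]
0.6 [ 0.28 -0.65]
0.7 [ 0.36 -0.74]
0.8 [ 0.45 -0.82]
0.9 [ 0.55 -0.89]
1.0 [ 0.65 -0.95]
1.1 [ 0.76 -1.  ]
1.2 [ 0.87 -1.04]
1.3 [ 0.99 -1.06]
1.4 [ 1.11 -1.08]
1.5 [ 1.23 -1.08]
1.6 [ 1.35 -1.07]
1.7 [ 1.47 -1.05]
1.8 [ 1.58 -1.02]
```

Request:
jog_arm(increments=[[[0.02,-0.12,0,0,0,0,1],[0.05,-0.23,0,0,0,0,1],[0.09,-0.35,0,0,0,0,1],[0.14,-0.46,0,0,0,0,1],[0.21,-0.56,0,0,0,0,1],[0.28,-0.65,0,0,0,0,1]]])

```text
clock: 9.17
eef_pos: [0.5094, 0.1627, 0.1069]
ee_rot: [[0.012, 1.0, 0.002], [1.0, -0.012, -0.004], [-0.004, 0.002, -1.0]]
contact_force: [3.0, -6.4, -7.5]
grip_width: 0.197
finger_force: 49.5
```

Request:
jog_arm(increments=[[[0.08,-0.09,0,0,0,0,1],[0.17,-0.17,0,0,0,0,1],[0.27,-0.24,0,0,0,0,1],[0.37,-0.3,0,0,0,0,1],[0.48,-0.35,0,0,0,0,1],[0.48,-0.35,0,0,0,0,1]]])

```text
clock: 9.67
eef_pos: [0.4945, 0.1828, 0.1069]
ee_rot: [[0.012, 1.0, -0.001], [1.0, -0.012, -0.003], [-0.003, -0.001, -1.0]]
contact_force: [-1.8, -5.0, -4.8]
grip_width: 0.197
finger_force: 49.7
```

```bash
cat >> h.py <<'E'
def st():
    s=r.sense(); d=np.array(s["eef_pos"])[:2]-HUB; f=np.arctan2(d[1],d[0])%(2*np.pi)
    t=np.array([np.sin(f),-np.cos(f)]); F=np.array(s["contact_force"])[:2]
    print("t",s["clock"],"rad",np.linalg.norm(d),"wheel",np.pi+1.6-(f+.015),"Ft",-F@t,"Fr",F@d/np.linalg.norm(d),s["eef_pos"],F)
E
python3 -c "
from h import *
st()"
```

```text
t 9.6667 rad 0.0485460557790981 wheel 1.2172259961978336 Ft 4.00433995131403 Fr 3.442212888147852 [0.49450022 0.18284579 0.10688791] [-1.77231497 -4.9741801 ]
```

Request:
jog_arm(increments=[[[0.05,-0.02,0,0,0,0,1],[0.11,-0.04,0,0,0,0,1]]])

```text
clock: 9.83
eef_pos: [0.4932, 0.1866, 0.1069]
ee_rot: [[0.012, 1.0, -0.001], [1.0, -0.012, -0.004], [-0.004, -0.0, -1.0]]
contact_force: [-0.8, -7.2, -4.5]
grip_width: 0.195
finger_force: 49.7
```

```bash
python3 -c "
from h import *
st()"
```

```text
t 9.8333 rad 0.0485647701426468 wheel 1.298006046000928 Ft 6.668644742615161 Fr 2.801194729467277 [0.49322157 0.18655275 0.10688962] [-0.79892741 -7.18882672]
```

Request:
jog_arm(increments=[[[0.03,-0.01,0,0,0,0,1],[0.06,-0.01,0,0,0,0,1]]])

```text
clock: 10.0
eef_pos: [0.4926, 0.189, 0.1069]
ee_rot: [[0.012, 1.0, -0.001], [1.0, -0.012, -0.004], [-0.004, -0.001, -1.0]]
contact_force: [-3.1, -8.1, -4.7]
grip_width: 0.202
finger_force: 49.8
```

```bash
python3 -c "
from h import *
st()"
```

```text
t 10.0 rad 0.048534370993138114 wheel 1.3500726146377668 Ft 7.195705659512117 Fr 4.921746464512666 [0.49259881 0.18900254 0.10688099] [-3.11159079 -8.14369517]
```

Request:
jog_arm(increments=[[[0.03,0,0,0,0,0,1],[0.06,0,0,0,0,0,1]]])

```text
clock: 10.17
eef_pos: [0.4921, 0.1913, 0.1069]
ee_rot: [[0.012, 1.0, -0.003], [1.0, -0.012, -0.004], [-0.004, -0.003, -1.0]]
contact_force: [-5.6, -7.6, -2.2]
grip_width: 0.195
finger_force: 50.1
```

```bash
python3 -c "
from h import *
st()"
```

```text
t 10.1667 rad 0.048516553660647464 wheel 1.3981956024641016 Ft 6.439854995751345 Fr 6.923871309675637 [0.4921275  0.19128951 0.10687003] [-5.60740606 -7.61371943]
```

Request:
jog_arm(increments=[[[0.03,0,0,0,0,0,1],[0.04,0,0,0,0,0,1]]])

```text
clock: 10.33
eef_pos: [0.4918, 0.193, 0.1068]
ee_rot: [[0.012, 1.0, -0.004], [1.0, -0.012, -0.004], [-0.004, -0.004, -1.0]]
contact_force: [-6.5, -8.0, -1.3]
grip_width: 0.198
finger_force: 50.2
```

```bash
python3 -c "
from h import *
st()"
```

```text
t 10.3333 rad 0.04853213551332211 wheel 1.4346424888895775 Ft 6.931902015148781 Fr 7.655275773717636 [0.49181542 0.19303029 0.10683746] [-6.53056498 -8.0003896 ]
```

Request:
jog_arm(increments=[[[0.02,-0.02,0,0,0,0,1],[0.04,-0.03,0,0,0,0,1]]])

```text
clock: 10.5
eef_pos: [0.4915, 0.1947, 0.1069]
ee_rot: [[0.012, 1.0, -0.001], [1.0, -0.012, -0.004], [-0.004, -0.001, -1.0]]
contact_force: [-1.4, -6.4, -4.1]
grip_width: 0.198
finger_force: 50.1
```

```bash
python3 -c "
from h import *
st()"
```

```text
t 10.5 rad 0.04859902763700397 wheel 1.4688626231255335 Ft 6.14582137744652 Fr 2.1654405186540675 [0.49152835 0.19466852 0.1069141 ] [-1.43869718 -6.35534448]
```

Request:
jog_arm(increments=[[[0.015,-0.01,0,0,0,0,1],[0.03,-0.01,0,0,0,0,1]]])

```text
clock: 10.67
eef_pos: [0.4914, 0.1959, 0.1069]
ee_rot: [[0.012, 1.0, -0.0], [1.0, -0.012, -0.004], [-0.004, -0.0, -1.0]]
contact_force: [-0.8, -6.3, -5.3]
grip_width: 0.197
finger_force: 50.1
```

```bash
python3 -c "
from h import *
st()"
```

```text
t 10.6667 rad 0.04861693411346355 wheel 1.4947344912454623 Ft 6.173683984584946 Fr 1.3638520462745698 [0.49138099 0.19591752 0.10689048] [-0.80178531 -6.27149158]
```

Free turning takes about 6.3 N. I'll carry on in 1 mm steps.

Request:
jog_arm(increments=[[[0.015,0,0,0,0,0,1],[0.03,0,0,0,0,0,1]]])

```text
clock: 10.83
eef_pos: [0.4913, 0.1971, 0.1069]
ee_rot: [[0.012, 1.0, -0.001], [1.0, -0.012, -0.004], [-0.004, -0.001, -1.0]]
contact_force: [-1.4, -7.0, -4.0]
grip_width: 0.197
finger_force: 50.1
```

Request:
jog_arm(increments=[[[0.015,0,0,0,0,0,1],[0.03,0,0,0,0,0,1]]])

```text
clock: 11.0
eef_pos: [0.4913, 0.1979, 0.1069]
ee_rot: [[0.012, 1.0, -0.001], [1.0, -0.012, -0.005], [-0.005, -0.001, -1.0]]
contact_force: [-1.0, -9.1, -4.4]
grip_width: 0.197
finger_force: 50.1
```

```bash
python3 -c "
from h import *
st()"
```

```text
t 11.0 rad 0.04859809725774403 wheel 1.5352810933339285 Ft 9.021267311456452 Fr 1.402340971690881 [0.49126196 0.19788475 0.10687159] [-0.95226528 -9.0798136 ]
```

Request:
jog_arm(increments=[[[0.01,0,0,0,0,0,1],[0.01,0,0,0,0,0,1]]])

```text
clock: 11.17
eef_pos: [0.4912, 0.1979, 0.1069]
ee_rot: [[0.012, 1.0, -0.001], [1.0, -0.012, -0.005], [-0.005, -0.001, -1.0]]
contact_force: [-0.6, -9.4, -3.4]
grip_width: 0.19
finger_force: 50.1
```

```bash
python3 -c "
from h import *
st()"
```

```text
t 11.1667 rad 0.04861252349141492 wheel 1.5365069612289344 Ft 9.361300694849492 Fr 1.0091544524500178 [0.49124462 0.19794355 0.10686773] [-0.55418811 -9.39921374]
```

Request:
jog_arm(increments=[[[0.01,0,0,0,0,0,1],[0.02,0,0,0,0,0,1],[0.02,0,0,0,0,0,1]]])

```text
clock: 11.42
eef_pos: [0.4913, 0.1981, 0.1069]
ee_rot: [[0.012, 1.0, -0.001], [1.0, -0.012, -0.007], [-0.007, -0.001, -1.0]]
contact_force: [-1.9, -11.5, -3.2]
grip_width: 0.198
finger_force: 50.1
```

```bash
python3 -c "
from h import *
st()"
```

```text
t 11.4167 rad 0.04859030063954644 wheel 1.539824873285394 Ft 11.448077815681598 Fr 2.399338818200962 [0.49125927 0.19810567 0.10687488] [ -1.87989848 -11.5447518 ]
```

Request:
jog_arm(increments=[[[-0.03,0,0,0,0,0,1],[-0.055,0,0,0,0,0,1],[-0.055,0,0,0,0,0,1],[-0.055,0,0,0,0,0,0.6],[-0.055,0,0,0,0,0,0.5],[-0.055,0,0,0,0,0,0.5],[-0.055,0,0,0,0,0,0.5],[-0.055,0,-0.5,0,0,0,0.5],[-0.055,0,-1.2,0,0,0,0.5],[-0.055,0,-2,0,0,0,0.5],[-2,0,-3,0,0,0,0.5],[-2.5,0,-3,0,0,0,0.5],[-2.5,0,-3,0,0,0,0.5],[-2.5,0,-3,0,0,0,0.5]]])

```text
clock: 12.58
eef_pos: [0.4922, 0.0983, 0.2306]
ee_rot: [[0.016, 1.0, 0.007], [1.0, -0.016, -0.001], [-0.001, 0.007, -1.0]]
contact_force: [0.5, -0.4, -0.9]
grip_width: 0.497
finger_force: 0.0
```

```bash
python3 - <<'E'
from h import *
im=cams.get_image("wrist")["color"]; t=cams.get_image("top")["color"]
b=cv2.resize(t[195:275,205:345],(640,366),interpolation=cv2.INTER_CUBIC)
cv2.imwrite("pics/fin.png",np.hstack([cv2.resize(im,(400,300)),cv2.resize(b,(400,300))])); st()
E
```

```text
t 12.6833 rad 0.1108157118220263 wheel 0.4698767126138472 Ft -0.010208926866307404 Fr -0.5851362177988958 [0.49103369 0.10079136 0.22797667] [0.24833175 0.52992448]
```

View pics/fin.png

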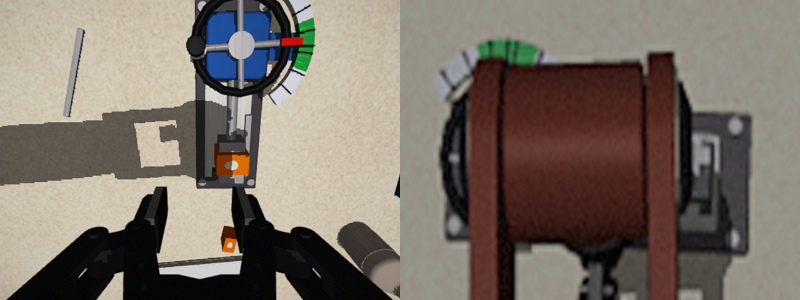

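The red pointer at (292,41) sits in the green band, and the block is held between the jaws. I'll check that it's still against the stop before handing in.

```bash
python3 - <<'E'
from h import *
im=cams.get_image("wrist"); hsv=cv2.cvtColor(im["color"],cv2.COLOR_BGR2HSV)
m=cv2.inRange(hsv,(5,140,60),(22,255,255))
for k in cv2.findContours(m,0,2)[0]:
    if cv2.contourArea(k)>400: q=cv2.approxPolyDP(k,3,True).reshape(-1,2); print([(int(u),int(v),np.round(ray(im,u,v,.076)[:2],4).tolist()) for u,v in q])
E
```

```text
[(360, 366, [0.5271, -0.0429]), (357, 405, [0.5252, -0.0873]), (374, 408, [0.5414, -0.0911]), (380, 392, [0.5465, -0.0725]), (375, 371, [0.541, -0.0487])]
[(346, 234, [0.5133, 0.0846]), (349, 284, [0.5162, 0.04]), (400, 283, [0.5592, 0.0403]), (402, 252, [0.5593, 0.0683]), (397, 245, [0.5549, 0.0745]), (354, 248, [0.5199, 0.0725])]
```

```bash
python3 -c "
from h import *
print(r.finish_job())"
```

```text
the job is handed in; nothing more can be done
None
```

The orange block is upright in the vice against the stop (within the 2 mm camera calibration), clamped at roughly 15 N judging by crank force, with the red pointer in the green band; I handed the job in at about 13 s, and no result was reported back.

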